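# Mark the three stud points of a bag base through a pattern

## Robot

A 6-joint arm with a two-finger parallel gripper is mounted at the origin on the work surface. World frame = base frame: x ahead of the robot, y to its left, z up, the work surface at z = 0. Lengths are in mm, angles in rad, forces in N, time in s.
With the tool pointing down it reaches from about 350 to 875 mm from the base axis. Payload 4.2 kg.
Tool frame: the origin (TCP) lies at the very end of the fingers, on their centre line; the grasp point (between the pads) lies 19 mm behind it; z points along the fingers, y is the line along which they close (so a half turn about z gives the same grasp; the last joint's range is limited). The gripper opens to 85 mm and grips with 20 to 120 N. Pads are 22 mm wide; open, the fingers measure 114 mm over their backs; the gripper's body (76 mm by 85 mm) begins 54 mm behind the grasp point. The pads swing forward as they close: fully open they stand 13 mm farther back than shut.
Start: joints at [-0.896, 0.385, 0.008, 0, -1.194, -0.259], TCP at [252.464, -571.718, 231.312] pointing down, gripper open.
Joint ranges: [-3.14, 3.14], [-1.21, 2.06], [-1.07, 1.41], [-3.16, 2.05], [-2.99, -0.16], [-3.1, 3.1]. Speed limits (rad/s): [2.79, 2.79, 3.14, 3.14, 3.14, 3.14].

## Interface

Orientations are given as a unit quaternion [x, y, z, w].
In Python, from bench import read_state, get_image, get_calibration, job_done gives the robot as it stands.
- The arm moves only by the shell command python3 -m creep 'ROWS'. ROWS is a JSON object of lists of equal length, an entry for each row: "translation": the shift along the world's x, y, z in cm, a list of three; "delta_rot": the turn, a rotation vector about the world's x, y, z in degrees, a list of three; "hand": the finger opening in cm, from 0 to 8.54. A call has 1 to 8 rows; each row is the pose to reach, as a shift and turn from the pose commanded when the call began; what a row does not reach only later rows make up. A row lasts 1/8 s, in which the tool goes at most 62.5 mm and 10.7 degrees, less where a joint would pass 70% of its speed; a pose out of reach is approached as far as the arm can. A call with a gripper value outside its range is refused whole. The fingers move at their own pace and stop on an object; the grip force is fixed at half the most. Time passes only in rows, so rows that repeat a pose let the fingers close. It gives the time, the measured TCP pose, the force, the opening and the grip force at its end, in the units of the state.
- read_state(): the state, without advancing time (a new reading comes with each control period).
- get_image(name): name is "scene" or "top" or "wrist"; returns (picture, depth): 480x640x3 uint8, red, green, blue; 480x640 float32, mm along the optical axis (not along the pixel's ray), 0 where there is no reading.
- get_calibration(name): a dict with "intrinsics" (3x3 intrinsics, pixels), "xyz" and "attitude" of the camera in the world. Camera axes: x right, y down, z forward; pixel columns grow to the right and rows downward; lengths in mm; the calibration is good to about 2 mm. A picture is of the moment at which its call begins: read the wrist's pose just before it. get_calibration takes no time and is no camera call; for the wrist camera it gives the pose at the moment of the call.
- job_done(): hands the job in; it is judged then, once.
The state is a dict: "clock": time; "joints": joint angles; "joint_vel": joint speeds; "joint_efforts": joint torques, N m; "position": TCP position; "ee_rot": TCP orientation; "contact_force": force on the tool from outside, world axes, zero at the start; "wrist_torque": the same for the moment, N m; "gripper_width": finger opening in mm; "grasp_force": force on a finger pad.
Only numpy, scipy, OpenCV 4.12 (cv2) and the standard library are available. Lean on these libraries where they do the work, as an engineer would, in place of code of your own. Each camera call takes 0.05 s, during which the arm holds its last target. There are 200 camera calls.

## Task

Clear the cork offcut off the aluminium pattern into the cardboard scrap bin. Then take the ball-tipped stylus from the tool block, where it stands tip up, turn it tip down and touch its ball onto the base board through each of the pattern's three holes in turn, from the clipped end to the square end, without shifting the pattern. Finally lay the stylus down on the grey felt mat, and leave everything else on the bench as it is.

Things in the scene. Friction and masses are not known exactly. Their poses are not given: they have to be found in the camera images.
- board: Brown fibreboard bag base, 200 x 130 x 5 mm, fixed flat on the bench under the pattern. Origin at the centre of its underside (bench height), x along its length, z up.
- pattern: Loose aluminium plate, 180 x 100 x 6 mm, 0.3 kg, flat on the board, with three round 19 mm through holes in a row on its long centreline, 55 mm apart. Its -x end is square (75 mm from the origin); its +x end (105 mm) has both corners clipped at 45 degrees, leaving a nose 40 mm wide. Origin on its underside at the middle hole's centre, x along its length, z up.
- mark_clipped (a point): Centre of the hole nearest the clipped end, at the underside of the pattern, which is the board's top surface (5 mm above the bench). To be touched first. The point turns with the pattern.
- mark_middle (a point): Centre of the middle hole, likewise at the board's surface. To be touched second.
- mark_square (a point): Centre of the hole nearest the square end, likewise at the board's surface. To be touched last.
- offcut: Loose chunk of cork, 61 mm long (x), 36 mm wide (y), 24 mm high for most of its length (x -30 to +14 mm) and stepped down to 15 mm high at its +x end; about 40 g. It lies flat on the pattern over the row of holes. Origin at the centre of its underside.
- block: Fixed wooden tool block, 180 (x) x 60 (y) x 40 mm high, with three square 17 mm sockets in a row along x at -60, 0 and +60 mm, 32 mm deep (socket floor 8 mm above the bench). Each holds one hand tool standing working end up. Origin at the centre of its underside.
- stylus: Ball-tipped stylus, 160 mm, 50 g: square wooden handle 14 x 14 x 122 mm, tapered brass ferrule (12 to 9 mm wide, to 133 mm), 5 mm steel shank, 8 mm steel ball. Origin at the butt's centre, z from butt to ball, x and y square to the flats. Starts upright, ball up, in any socket of the block, butt on the socket floor. The two other tools have flat blades.
- stylus_tip (a point): Centre of the stylus's 8 mm ball, 156 mm from the butt.
- mat: Grey felt mat, 200 x 200 x 3 mm, fixed on the bench. Origin at the centre of its underside.
- bin: Open cardboard scrap bin, 130 x 130 mm, 70 mm high, walls and floor 4 mm, fixed. Origin at the centre of its underside.
- spoon: Bystander: modelling tool with a 12 mm upright steel blade, 159 mm long, standing in a socket of the block. Origin at its butt.
- beveller: Bystander: bevelling tool with an 18 mm steel crosspiece, 149 mm long, standing in a socket of the block. Origin at its butt.
- hammer: Bystander: hammer 240 mm long lying at the back of the bench, origin under its middle.
- spool: Bystander: spool of pale thread, 40 mm across, 60 mm high, upright. Origin at the centre of its underside.
- jar: Bystander: pale jar with a white cap, 60 mm across, 80 mm high. Origin at the centre of its underside.
- cap_open: Bystander: yellow jar cap lying open side up, 66 mm across, 18 mm high. Origin at the centre of its underside.
- cap: Bystander: yellow jar cap lying closed side up, 60 mm across, 14 mm high. Origin at the centre of its underside.

How it is judged (in metres and radians):
On the way, in this order (a step that is already met when the one before it is completed fails the run):
1. the cork offcut is in the scrap bin (x of offcut in the frame of bin between -0.062 and 0.062 m and y of offcut in the frame of bin between -0.062 and 0.062 m and z of offcut in the frame of bin below 0.05 m), for 0.2 s.
2. the stylus's ball touches the board through the hole at the clipped end (contact force between stylus and board above 0.5 N and horizontal distance between stylus_tip and mark_clipped below 0.007 m and z of stylus_tip in the frame of pattern below 0.0065 m), for 0.1 s.
3. the stylus's ball touches the board through the middle hole (contact force between stylus and board above 0.5 N and horizontal distance between stylus_tip and mark_middle below 0.007 m and z of stylus_tip in the frame of pattern below 0.0065 m), for 0.1 s.
4. the stylus's ball touches the board through the hole at the square end (contact force between stylus and board above 0.5 N and horizontal distance between stylus_tip and mark_square below 0.007 m and z of stylus_tip in the frame of pattern below 0.0065 m), for 0.1 s.
At the end, for the whole second after the job is handed in: The cork offcut rests inside the scrap bin; the stylus lies flat and still on the felt mat, neither end more than 10 mm beyond its edges; the pattern is within 6 mm of where it lay (all of step 1 and x of stylus in the frame of mat between -0.11 and 0.11 m and y of stylus in the frame of mat between -0.11 and 0.11 m and x of stylus_tip in the frame of mat between -0.11 and 0.11 m and y of stylus_tip in the frame of mat between -0.11 and 0.11 m and z of stylus in the frame of mat below 0.02 m and z of stylus_tip in the frame of mat below 0.03 m and linear speed of each of stylus, offcut below 0.02 m/s and distance of each of mark_clipped, mark_square from where it was at the start of the episode below 0.006 m); the robot touches nothing.
It fails at once if the pattern is shifted by more than 6 mm (distance of any of mark_clipped, mark_square from where it was at the start of the episode above 0.006 m).
It fails at once if another thing on the bench (the other two tools in the block, hammer, spool, jar, yellow caps) is moved by more than 30 mm (distance of any of hammer, spool, jar, cap_open, cap, spoon, beveller from where it was at the start of the episode above 0.03 m).
It also fails if it takes over 72 s, if anything falls off the work surface, if the arm or the gripper's body presses on something with over 40 N, if the wrist force passes 120 N, or if a joint passes its speed limit or range.

## Working session

There is one attempt and no reset: what is moved stays moved. The work goes in short steps, Python scripts to look and compute and a shell command to move; the robot and the scene stay as the last step left them, time stands still between calls to the robot, and variables do not carry over. Pictures are saved under pics/ and viewed, at most 11 in all, crops included, and the job is handed in when it is done.

```bash
mkdir -p pics; ls; cat > h.py <<'E'
import numpy as np,cv2
from scipy.spatial.transform import Rotation as R
from bench import *
def grab(n):
    c=get_calibration(n); im,d=get_image(n); return im,d,c
def rot(c):
    a=np.array(c['attitude'],float); return a if a.shape==(3,3) else R.from_quat(a).as_matrix()
def ray(c,uv):
    uv=np.atleast_2d(np.array(uv,float)); K=np.array(c['intrinsics'])
    return (rot(c)@np.linalg.inv(K)@np.c_[uv,np.ones(len(uv))].T).T
def onplane(c,uv,z):
    r=ray(c,uv); o=np.array(c['xyz'],float); return o+r*((z-o[2])/r[:,2])[:,None]
def cloud(c,d):
    v,u=np.mgrid[:480,:640]; r=ray(c,np.c_[u.ravel(),v.ravel()])
    return (np.array(c['xyz'])+r*d.ravel()[:,None]).reshape(480,640,3)
E
python3 - <<'E'
from h import *
import pickle
for n in('scene','top'):
    im,d,c=grab(n); pickle.dump((im,d,c),open(n+'.pkl','wb'))
    cv2.imwrite(f'pics/{n}0.png',im[:,:,::-1]); print(n,c)
print(read_state())
E
```

```text
pics
scene {'intrinsics': array([[528.72634296,   0.        , 315.87856239],
       [  0.        , 528.72634296, 244.06338612],
       [  0.        ,   0.        ,   1.        ]]), 'xyz': array([1365.13239152,  100.583551  ,  864.66627388]), 'attitude': array([ 0.58422788,  0.70377162, -0.30437487, -0.26596846])}
top {'intrinsics': array([[610.6434943 ,   0.        , 329.93890374],
       [  0.        , 610.6434943 , 233.08035128],
       [  0.        ,   0.        ,   1.        ]]), 'xyz': array([ 364.45380428,  -20.2342885 , 1306.27292084]), 'attitude': array([-0.69610405,  0.71261354, -0.05713621,  0.06600415])}
{'clock': 0.1, 'joints': array([-8.96416732e-01,  3.85507576e-01,  6.76900179e-03, -4.15293644e-04,
       -1.19402306e+00, -2.58584232e-01]), 'joint_vel': array([ 0.00088961, -0.00350657,  0.00450866,  0.00223523,  0.00120695,
       -0.00032895]), 'joint_efforts': array([-7.77624027e-04, -3.93319702e+01,  1.88928741e+01,  4.19800848e+00,
       -2.64125905e-03,  8.50703572e-06]), 'position': array([ 252.23971325, -571.26960197,  230.31960388]), 'ee_rot': array([-2.06328266e-01,  9.78482317e-01,  9.64468648e-04, -2.69561118e-04]), 'contact_force': array([-0.04858833,  0.72762391, -0.31342934]), 'wrist_torque': array([0.03150398, 0.04907011, 0.00570032]), 'grasp_force': 0.0, 'gripper_width': 85.63082359987827}
```

View pics/top0.png

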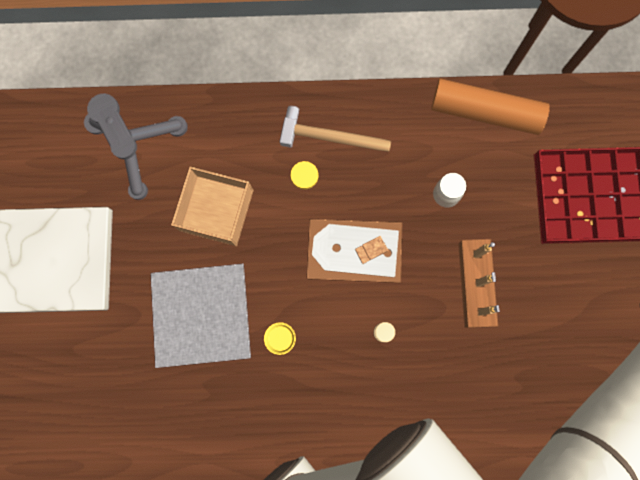

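View pics/scene0.png

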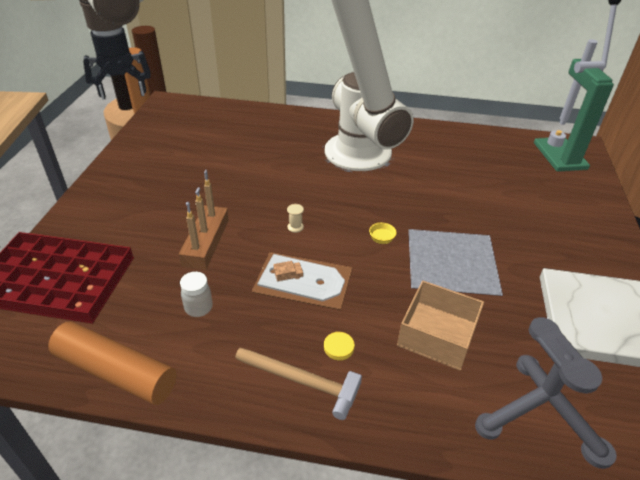

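The top view shows the pattern at (355,250) with its clipped end to the left, the cork at (372,250) and the bin at (213,205). The mat is at (200,315) and the block at (480,283), with its tools leaning outward in perspective. I'll measure these and view an enlarged crop of the tools and the pattern.

```bash
python3 - <<'E'
from h import *
import pickle
im,d,c=pickle.load(open('top.pkl','rb')); P=cloud(c,d)
hsv=cv2.cvtColor(im,cv2.COLOR_RGB2HSV)
def quad(name,mask,roi,z):
    m=np.zeros_like(mask);x0,y0,x1,y1=roi;m[y0:y1,x0:x1]=mask[y0:y1,x0:x1]
    m=cv2.morphologyEx(m,cv2.MORPH_OPEN,np.ones((3,3),np.uint8))
    cs,_=cv2.findContours(m,cv2.RETR_EXTERNAL,cv2.CHAIN_APPROX_NONE);k=max(cs,key=cv2.contourArea)
    w=onplane(c,k[:,0,:],z)[:,:2].astype(np.float32)
    r=cv2.minAreaRect(w);b=cv2.boxPoints(r); print(name,np.round(r[0],1),np.round(r[1],1),round(r[2],1),'depth z',np.median(P[m>0][:,2]).round(1)); return k
H,S,V=cv2.split(hsv)
quad('pattern',((S<60)&(V>150)).astype(np.uint8),(300,212,410,290),11)
quad('mat',((S<40)&(V>80)).astype(np.uint8),(140,255,260,375),3)
quad('board',((V>95)).astype(np.uint8),(300,212,410,290),5)
Z=P[:,:,2]
quad('offcut',((Z>17)&(Z<60)).astype(np.uint8),(320,225,400,275),35)
quad('block',((Z>30)&(Z<60)).astype(np.uint8),(455,230,510,335),40)
quad('bin',((Z>55)&(Z<90)).astype(np.uint8),(165,160,260,250),70)
# tools high
m=((Z>70)&(Z<200));m[:,:455]=0;m[:,505:]=0;m[:230]=0;m[335:]=0
n,l,s,ce=cv2.connectedComponentsWithStats(m.astype(np.uint8))
for i in range(1,n): print(s[i],P[l==i].max(0),P[l==i].mean(0))
a=cv2.resize(im[230:335,455:512],None,fx=5,fy=5,interpolation=cv2.INTER_CUBIC)
b=cv2.resize(im[215:287,300:410],None,fx=4,fy=4,interpolation=cv2.INTER_CUBIC)
s,_,_=pickle.load(open('scene.pkl','rb'))
e=cv2.resize(s[165:260,175:235],None,fx=5,fy=5,interpolation=cv2.INTER_CUBIC)
o=np.zeros((600,800,3),np.uint8);o[:525,:285]=a;o[:475,290:590]=e
o2=cv2.resize(b,None,fx=.45,fy=.45);o[:o2.shape[0],595:595+o2.shape[1]]=o2
cv2.imwrite('pics/crop1.png',o[:,:,::-1])
E
```

```text
pattern [556.6 -57.9] [181.  101.4] 82.9 depth z 11.0
mat [425.5 274.2] [200.7 200.7] 4.5 depth z 3.0
board [555.3 -58.6] [237.1 167.6] 88.6 depth z 6.1
offcut [551.1 -91.5] [37.8 61.8] 25.4 depth z 33.6
block [ 476.  -311.2] [180.1  62.4] 0.8 depth z 39.9
bin [709.  239.9] [ 53.7 133.9] 9.2 depth z 67.7
[477 243  17  13 131] [ 543.25222017 -303.55423984  171.08015086] [ 534.15463807 -308.41423108  121.00634307]
[479 273  16  12 131] [ 483.63723769 -304.73864898  160.58174188] [ 474.86033817 -308.80976324  122.79738474]
[481 306  18   9 122] [ 423.02450643 -304.79357831  170.20279782] [ 415.43519523 -309.34746689  125.6843264 ]
```

View pics/crop1.png

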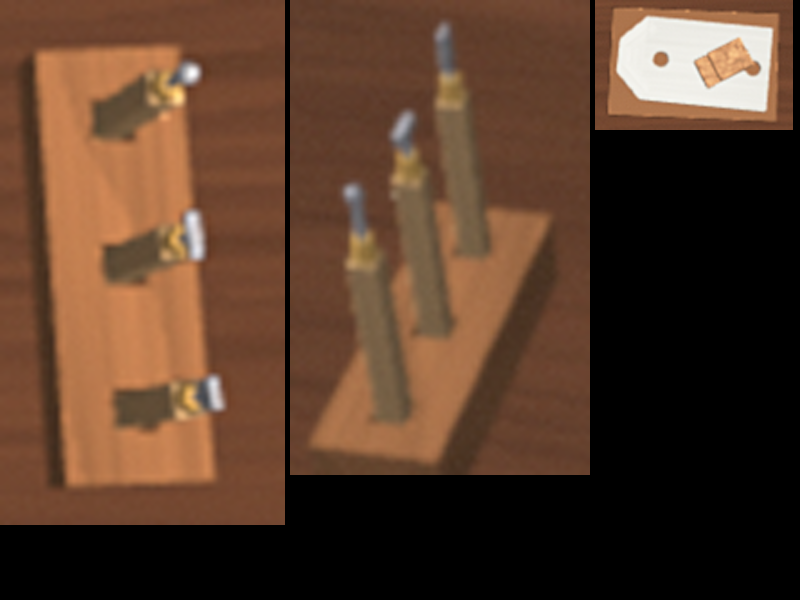

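The enlarged crop shows the ball-tipped tool is the top one in the top view, at about world (536,-311). The cork's low step points to the lower left, toward +y/−x. I'll move over the cork.

```bash
python3 -m creep '{"translation":[[3.2,5,0],[6.4,10,0],[9.6,15,0],[12.8,20,0],[16,25,0],[19.2,30,0],[22.4,35,0],[25.6,40,0]],"delta_rot":[[0,0,10.5],[0,0,21],[0,0,31.5],[0,0,42],[0,0,52.5],[0,0,63],[0,0,73.5],[0,0,84]],"hand":[7,7,7,7,7,7,7,7]}'
python3 - <<'E'
from h import *
s=read_state();print(s['joints'],s['position'],s['ee_rot'],s['clock'])
y=R.from_quat(s['ee_rot']).as_matrix()[:,1];print(np.degrees(np.arctan2(y[1],y[0])))
E
```

```text
clock: 1.1
position: [509.0, -169.9, 231.1]
ee_rot: [0.81, -0.587, -0.0, 0.0]
contact_force: [0.4, -1.0, -0.5]
gripper_width: 69.6
grasp_force: 0.0
[-1.97428332e-02  2.34861681e-01 -2.09053522e-01 -8.79620828e-05
 -1.12721842e+00  3.37031969e-01] [ 509.01441459 -169.85818374  231.12484205] [ 8.09924762e-01 -5.86533759e-01 -1.61179213e-04  6.35747460e-05] 1.1
-161.8228338451389
```

```bash
python3 -m creep '{"translation":[[1.5,2.4,-4],[3,4.8,-8],[4.55,7.1,-12],[4.55,7.1,-16],[4.55,7.1,-19],[4.55,7.1,-20.5],[4.55,7.1,-21.6],[4.55,7.1,-21.6]],"delta_rot":[[0,0,3.5],[0,0,7],[0,0,7],[0,0,7],[0,0,7],[0,0,7],[0,0,7],[0,0,7]],"hand":[7,7,7,7,7,7,7,7]}'
python3 -m creep '{"translation":[[0,0,0],[0,0,0],[0,0,0],[0,0,0]],"delta_rot":[[0,0,0],[0,0,0],[0,0,0],[0,0,0]],"hand":[2.5,2.5,2.5,2.5]}'
```

```text
clock: 2.1
position: [554.0, -100.8, 15.2]
ee_rot: [0.843, -0.539, -0.0, 0.0]
contact_force: [-0.1, 0.2, 1.4]
gripper_width: 69.4
grasp_force: 0.0
clock: 2.6
position: [555.0, -100.7, 16.6]
ee_rot: [0.843, -0.538, 0.001, -0.001]
contact_force: [-0.3, 1.1, 6.0]
gripper_width: 35.1
grasp_force: 60.6
```

```bash
python3 -m creep '{"translation":[[0,0,2],[0,0,5],[0,0,10],[0,0,15],[0,0,15]],"delta_rot":[[0,0,0],[0,0,0],[0,0,0],[0,0,0],[0,0,0]],"hand":[2.5,2.5,2.5,2.5,2.5]}'
python3 - <<'E'
from h import *
import pickle
im,d,c=pickle.load(open('top.pkl','rb'));P=cloud(c,d)
print(onplane(c,[(190,168),(252,182),(237,243),(173,226)],70).round(),onplane(c,[(213,205)],4).round())
Z=P[:,:,2];m=(Z>50)&(Z<85);m[:,:160]=0;m[:,262:]=0;m[:155]=0;m[255:]=0
q=P[m][:,:2].astype(np.float32);r=cv2.minAreaRect(q);print(r)
for n,p in dict(spool=(385,331,60),jar=(453,184,80),cap=(305,175,14),capo=(280,339,18)).items(): print(n,onplane(c,[p[:2]],p[2]).round())
E
```

```text
clock: 3.22
position: [556.5, -100.7, 170.0]
ee_rot: [0.843, -0.538, 0.004, -0.003]
contact_force: [-0.1, 1.0, -0.6]
gripper_width: 34.7
grasp_force: 59.9
[[729. 284.  70.]
 [695. 153.  70.]
 [566. 184.  70.]
 [605. 317.  70.]] [[663. 248.   4.]]
((651.4898681640625, 242.5499267578125), (131.99725341796875, 131.035400390625), 73.93098449707031)
spool [[ 381. -113.   60.]]
jar [[ 677. -263.   80.]]
cap [[723.  45.  14.]]
capo [[370. 102.  18.]]
```

```bash
python3 -m creep '{"translation":[[1.4,4.8,0],[2.8,9.6,0],[4.2,14.4,0],[5.6,19.2,0],[7,24,0],[8.4,28.8,0],[9.7,33.7,0],[9.7,33.7,0]],"delta_rot":[[0,0,0],[0,0,0],[0,0,0],[0,0,0],[0,0,0],[0,0,0],[0,0,0],[0,0,0]],"hand":[2.5,2.5,2.5,2.5,2.5,2.5,2.5,2.5]}'
python3 -m creep '{"translation":[[0,0,-5],[0,0,-10],[0,0,-12],[0,0,-12],[0,0,-12],[0,0,-12],[0,0,-7],[0,0,0]],"delta_rot":[[0,0,0],[0,0,0],[0,0,0],[0,0,0],[0,0,0],[0,0,0],[0,0,0],[0,0,0]],"hand":[2.5,2.5,2.5,2.5,5,5,5,5]}'
python3 - <<'E'
from h import *
import pickle
im,d,c=grab('top');cv2.imwrite('pics/top1.png',cv2.resize(im[130:360,130:530],None,fx=2,fy=2)[:,:,::-1]);pickle.dump((im,d,c),open('top1.pkl','wb'))
s=read_state();print(s['joints'],s['position'],s['gripper_width'])
E
```

```text
clock: 4.22
position: [650.4, 239.4, 162.5]
ee_rot: [0.844, -0.537, -0.001, 0.001]
contact_force: [-1.0, -0.2, -1.6]
gripper_width: 34.8
grasp_force: 60.0
clock: 5.22
position: [650.4, 235.9, 158.8]
ee_rot: [0.843, -0.539, -0.0, 0.001]
contact_force: [1.4, 0.5, 0.3]
gripper_width: 49.6
grasp_force: 0.0
[ 0.58099319  0.53917569  0.10626873  0.00502289 -1.11991708 -0.14774157] [655.70940292 237.75677223 171.48873816] 50.18745748268627
```

View pics/top1.png

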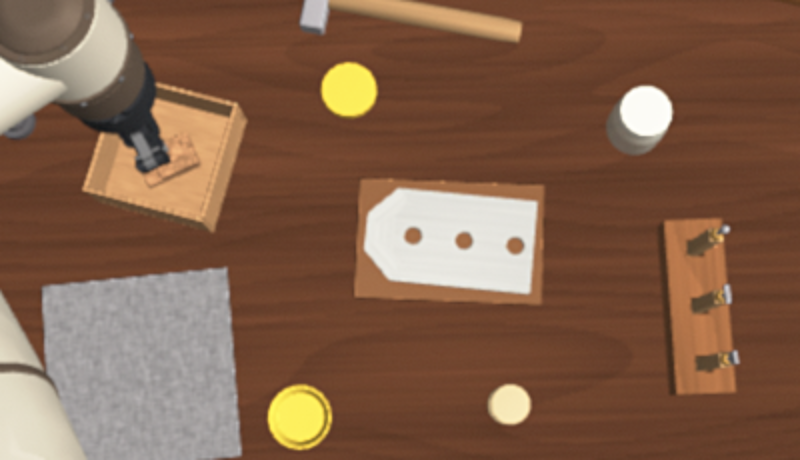

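The cork lies in the bin under the open gripper at about crop (165,165), and all three holes are visible at crop (413,236), (464,241) and (515,246). Next I'll move over the pattern, look with the wrist camera, then tilt to learn the arm's kinematics.

```bash
python3 -m creep '{"translation":[[-1,-3,2],[-2.5,-8,5],[-4,-13,8],[-5.5,-18,11],[-7,-22,12],[-8.5,-26,12],[-10,-30,12],[-10,-30,12]],"delta_rot":[[0,0,0],[0,0,0],[0,0,0],[0,0,0],[0,0,0],[0,0,0],[0,0,0],[0,0,0]],"hand":[4,4,4,4,4,4,4,4]}'
python3 - <<'E'
from h import *
import pickle,json
s=read_state();print(s['joints'],s['position'])
im,d,c=grab('wrist');pickle.dump((im,d,c),open('w1.pkl','wb'));cv2.imwrite('pics/w1.png',im[:,:,::-1]);print(c)
def holes(im,c,roi):
    hsv=cv2.cvtColor(im,cv2.COLOR_RGB2HSV);x0,y0,x1,y1=roi
    m=np.zeros((480,640),np.uint8);m[y0:y1,x0:x1]=((hsv[...,1]<60)&(hsv[...,2]>150))[y0:y1,x0:x1]
    cs,h=cv2.findContours(m,cv2.RETR_CCOMP,cv2.CHAIN_APPROX_NONE)
    for k,hh in zip(cs,h[0]):
        if hh[3]>=0 and cv2.contourArea(k)>15:
            (u,v),ax,_=cv2.fitEllipse(k);print('hole',(round(u,1),round(v,1)),np.round(ax,1),onplane(c,[(u,v)],11).round(1))
    k=max(cs,key=cv2.contourArea);r=cv2.minAreaRect(onplane(c,k[:,0],11)[:,:2].astype(np.float32));print(r)
t=pickle.load(open('top1.pkl','rb'));holes(t[0],t[2],(300,212,410,290))
holes(im,c,(0,0,640,480))
E
```

```text
clock: 6.28
position: [550.0, -65.8, 279.5]
ee_rot: [0.842, -0.54, 0.001, -0.001]
contact_force: [0.0, -0.2, -0.7]
gripper_width: 40.0
grasp_force: 0.0
[ 1.73591483e-01  2.30934654e-01 -9.06173514e-02  9.87001208e-05
 -1.24621392e+00  2.56200539e-01] [550.02108327 -65.81685269 279.51445088]
{'intrinsics': array([[358.79357259,   0.        , 324.59663044],
       [  0.        , 358.79357259, 241.08835009],
       [  0.        ,   0.        ,   1.        ]]), 'xyz': array([ 581.89677665, -137.43537345,  421.77268115]), 'attitude': array([-0.21089695,  0.96483209,  0.15344875, -0.03278728])}
hole (387.1, 252.4) [9.2 9.7] [[ 547.8 -127.8   11. ]]
hole (361.4, 249.9) [8.9 9.3] [[554.5 -73.   11. ]]
hole (335.8, 247.5) [9.  9.5] [[561.2 -18.4  11. ]]
((556.5619506835938, -57.93800354003906), (180.9754180908203, 101.36174774169922), 82.94502258300781)
hole (300.6, 227.6) [13.8 15.5] [[559.5 -18.9  11. ]]
hole (324.9, 188.7) [15.4 16.1] [[552.7 -73.2  11. ]]
hole (350.7, 146.9) [16.7 17.5] [[ 546.2 -127.4   11. ]]
((554.4096069335938, -57.290138244628906), (181.40167236328125, 101.05216217041016), 82.89714813232422)
```

View pics/w1.png

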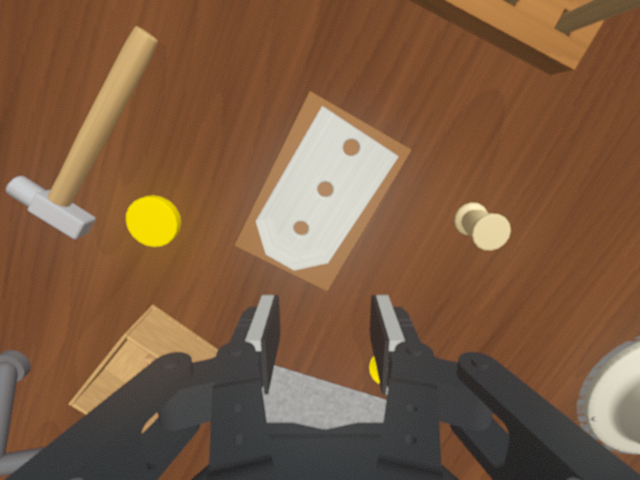

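Wrist view: the holes are at (301,228), (325,189) and (351,147), and the two cameras agree to 2 mm. Next is the trial tilt.

```bash
python3 - <<'E'
from h import *
s=read_state();A=R.from_quat(s['ee_rot'])
t=R.from_euler('x',-70,degrees=True)*R.from_euler('z',-25.2,degrees=True)
print(t.as_rotvec(degrees=True),np.linalg.norm(t.as_rotvec(degrees=True)),(t*A).as_matrix().round(2))
E
```

```text
[-68.80923611 -15.38068654 -21.96589682] 73.84969272022053 [[-0.01 -1.    0.  ]
 [-0.34  0.   -0.94]
 [ 0.94 -0.01 -0.34]]
```

```bash
python3 -m creep '{"translation":[[0,0,0],[0,0,0],[0,0,0],[0,0,0]],"delta_rot":[[-8.6,-1.92,-2.75],[-17.2,-3.84,-5.5],[-25.8,-5.77,-8.2],[-34.4,-7.7,-11]],"hand":[4,4,4,4]}'
python3 -c "
from h import *
s=read_state();print(s['joints'],s['position'],s['ee_rot'])"
python3 -m creep '{"translation":[[0,0,0],[0,0,0],[0,0,0],[0,0,0]],"delta_rot":[[-8.6,-1.92,-2.75],[-17.2,-3.84,-5.5],[-25.8,-5.77,-8.2],[-34.4,-7.7,-11]],"hand":[4,4,4,4]}'
python3 - <<'E'
from h import *
from scipy.optimize import least_squares
s=read_state();print(s['joints'],s['position'],s['ee_rot'])
E
```

```text
clock: 6.82
position: [551.6, -62.0, 278.9]
ee_rot: [0.748, -0.59, 0.217, 0.213]
contact_force: [-0.5, -0.6, -0.2]
gripper_width: 39.9
grasp_force: 0.0
[ 0.44385062  0.24237262 -0.42682356  0.6332771  -1.19788382 -0.53573636] [551.58523557 -62.02933575 278.92968589] [ 0.7478907  -0.58996369  0.21747863  0.21285064]
clock: 7.32
position: [551.7, -61.8, 278.4]
ee_rot: [-0.576, 0.581, -0.41, -0.404]
contact_force: [-0.1, 0.2, -0.0]
gripper_width: 40.2
grasp_force: 0.0
[ 0.53572811  0.45935901 -0.54895503  0.94596292 -1.53890511 -1.10444359] [551.72660299 -61.83127323 278.39266559] [-0.57621173  0.58083039 -0.40954845 -0.40359159]
```

```bash
cat > kin.py <<'E'
from h import *
from scipy.optimize import least_squares
Q=np.array([[-.896417,.385508,.006769,-.000415,-1.194023,-.258584],[-.019743,.234862,-.209054,-.000088,-1.127218,.337032],
[.580993,.539176,.106269,.005023,-1.119917,-.147742],[.173591,.230935,-.090617,.0001,-1.246214,.256201],
[.443851,.242373,-.426824,.633277,-1.197884,-.535736],[.535728,.459359,-.548955,.945963,-1.538905,-1.104444]])
X=np.array([[252.24,-571.27,230.32],[509.01,-169.86,231.12],[655.71,237.757,171.49],[550.02,-65.817,279.51],[551.585,-62.029,278.93],[551.727,-61.831,278.393]])
O=[[-.206328,.978482,.000964,-.00027],[.809925,-.586534,-.000161,.000064],None,[.842,-.54,.001,-.001],[.747891,-.589964,.217479,.212851],[-.576212,.58083,-.409548,-.403592]]
e=lambda a,t:R.from_euler(a,t)
def fk(q,p,s4=1,s6=1,tool=R.identity(),pts=False):
    o,d1,a1,L2,L3,a3,d6,e6=p
    A=e('z',q[0]);B=A*e('y',q[1]);C=B*e('y',-q[2]);D=C*e('x',s4*q[3])*e('y',-q[4])
    sh=A.apply([a1,0,d1]);el=sh+B.apply([0,0,L2]);w=el+C.apply([L3,o,a3]);x=w+D.apply([d6,0,e6])
    r=D*e('x',s6*q[5])*tool
    return (x,r,[sh,el,w]) if pts else (x,r)
E
python3 - <<'E'
from kin import *
for s4 in(1,-1):
    r=least_squares(lambda p:np.ravel([fk(q,p,s4)[0]-x for q,x in zip(Q,X)])/1,[-160,300,0,350,400,0,250,0],loss='soft_l1',x_scale=100)
    print(s4,r.cost,r.x.round(1));
    print(np.round([np.linalg.norm(fk(q,r.x,s4)[0]-x) for q,x in zip(Q,X)],1))
    for s6 in(1,-1):
        T=[(fk(q,r.x,s4,s6)[1].inv()*R.from_quat(o)).as_quat() for q,o in zip(Q,O) if o]
        print(s6,np.round([t*np.sign(t[np.argmax(abs(t))]) for t in T],2).tolist())
E
```

```text
1 216.99945063339356 [-161.4  -28.8  416.7  745.6  316.9 -575.5 -219.2 -165.5]
[ 10.1  56.3   2.5  13.9 106.6   1.4]
1 [[-0.36, 0.61, -0.36, 0.61], [0.64, -0.31, 0.64, -0.31], [0.61, -0.36, 0.61, -0.36], [-0.01, 0.79, -0.56, 0.24], [0.52, 0.8, -0.29, -0.01]]
-1 [[-0.5, 0.5, -0.5, 0.5], [-0.5, 0.5, -0.5, 0.5], [0.5, -0.5, 0.5, -0.5], [0.13, -0.39, 0.89, -0.2], [-0.24, -0.1, 0.85, -0.46]]
-1 79.06904991366451 [-159.7   62.4  172.1  565.2  359.8  -11.2  212.2 -109.9]
[ 0.8  4.4  0.8  3.8 44.5  0.6]
1 [[-0.36, 0.61, -0.36, 0.61], [0.64, -0.31, 0.64, -0.31], [0.61, -0.36, 0.61, -0.36], [-0.17, 0.69, -0.17, 0.69], [0.22, 0.67, 0.22, 0.67]]
-1 [[0.5, -0.5, 0.5, -0.5], [-0.5, 0.5, -0.5, 0.5], [0.5, -0.5, 0.5, -0.5], [-0.5, 0.5, -0.5, 0.5], [0.5, -0.5, 0.5, -0.5]]
```

```bash
sed -i 's/\[L3,o,a3\]/[L3,0,a3]/; s/\[d6,0,e6\]/[d6,o,e6]/; s/s4=1,s6=1/s4=-1,s6=-1/' kin.py
python3 - <<'E'
from kin import *
def f(p): p=np.r_[p[:2],0,p[2:4],0,p[4],0]; return np.ravel([fk(q,p)[0]-x for q,x in zip(Q,X)])
r=least_squares(f,[-160,250,500,500,250],x_scale=100)
print(r.cost,r.x.round(1),np.abs(f(r.x)).reshape(-1,3).max(1).round(1))
E
```

```text
2.5863942961633574e-05 [-159.8  160.6  564.9  421.8  297.7] [0. 0. 0. 0. 0. 0.]
```

```bash
cat >> kin.py <<'E'
PP=[-159.8,160.6,0,564.9,421.8,0,297.7,0]
TOOL=(fk(Q[1],PP)[1].inv()*R.from_quat(O[1]))
LO=np.array([-3.14,-1.21,-1.07,-3.16,-2.99,-3.1]);HI=np.array([3.14,2.06,1.41,2.05,-.16,3.1])
def ik(x,r,seeds):
    out=[]
    for q0 in seeds:
        f=lambda q:(lambda a:np.r_[(a[0]-x)/100,(a[1].inv()*r).as_rotvec()])(fk(q,PP,tool=TOOL))
        s=least_squares(f,np.clip(q0,LO+.01,HI-.01),bounds=(LO,HI))
        if np.abs(s.fun).max()<.01 and not any(np.abs(s.x-o).max()<.05 for o in out): out.append(s.x)
    return out
def tool(yaw,pitch,xup=1):  # z along yaw, pitched down; x up/down
    y,p=np.radians([yaw,pitch]);h=np.array([np.cos(y),np.sin(y),0]);k=np.array([0,0,1.])
    z=h*np.cos(p)-k*np.sin(p);x=xup*(h*np.sin(p)+k*np.cos(p));return R.from_matrix(np.c_[x,np.cross(z,x),z])
E
python3 - <<'E'
from kin import *
A=R.from_quat(O[3]);print('cam in tool',A.inv().apply(np.array([581.9,-137.4,421.8])-X[3]).round())
rng=np.random.default_rng(0);seeds=[Q[5]]+[rng.uniform(LO,HI) for _ in range(25)]
H=12;st=np.array([536,-311,8.])
a1=20;s=80
for name,yaws in(('pick',(-90,-60,-30,-120)),):
  for yaw in yaws:
    for xup in(1,-1):
      r=tool(yaw,a1,xup);x=st+[0,0,s]+r.apply([0,0,H])
      for q in ik(x,r,seeds): print('pick',yaw,xup,q.round(2),[p.round().astype(int).tolist() for p in fk(q,PP,pts=True)[2][1:]])
for yaw in(-90,-60,-30,0):
  for a2 in(15,20):
    for xup in(1,-1):
      t=np.radians(a1+a2);r=tool(yaw,a2,xup);hh=np.array([np.cos(np.radians(yaw)),np.sin(np.radians(yaw)),0])
      u=-hh*np.sin(t)-np.array([0,0,np.cos(t)])
      g=np.array([547,-127,9])-u*(156-s);x=g+r.apply([0,0,H])
      for q in ik(x,r,seeds[:12]): print('touch',yaw,a2,xup,q.round(2),g.round(),[p.round().astype(int).tolist() for p in fk(q,PP,pts=True)[2][1:]])
E
```

```text
cam in tool [  78.    0. -142.]
pick -90 1 [-0.1   0.68 -0.84  1.66 -1.22 -1.52] [[355, -37, 599], [376, -40, 177]]
pick -90 -1 [-0.1   0.68 -0.84  1.66 -1.22  1.63] [[355, -37, 599], [376, -40, 177]]
pick -30 1 [-0.95  0.64 -0.81 -2.69 -1.11 -1.63] [[197, -275, 613], [226, -316, 194]]
pick -30 -1 [-0.95  0.64 -0.81 -2.69 -1.11  1.52] [[197, -275, 613], [226, -316, 194]]
pick -120 1 [ 0.02  0.82 -0.43  0.95 -1.4  -1.3 ] [[413, 9, 546], [544, 11, 145]]
pick -120 -1 [ 0.02  0.82 -0.43  0.95 -1.4   1.84] [[413, 9, 546], [544, 11, 145]]
touch -90 15 1 [ 0.27  0.77 -0.78  1.3  -1.31 -1.56] [ 547. -171.   71.] [[381, 104, 565], [387, 106, 143]]
touch -90 15 -1 [ 0.27  0.77 -0.78  1.3  -1.31  1.59] [ 547. -171.   71.] [[381, 104, 565], [387, 106, 143]]
touch -90 20 1 [ 0.24  0.74 -0.79  1.31 -1.23 -1.52] [ 547. -176.   67.] [[368, 91, 579], [387, 95, 158]]
touch -90 20 -1 [ 0.24  0.74 -0.79  1.31 -1.23  1.62] [ 547. -176.   67.] [[368, 91, 579], [387, 95, 158]]
touch -30 15 1 [-0.51  0.8  -1.01 -3.15 -1.55 -1.57] [ 585. -149.   71.] [[352, -198, 556], [266, -149, 146]]
touch -30 15 -1 [-0.51  0.8  -1.01 -3.15 -1.55  1.57] [ 585. -149.   71.] [[352, -198, 556], [266, -149, 146]]
touch -30 20 1 [-0.51  0.73 -0.98 -3.15 -1.36 -1.57] [ 589. -151.   67.] [[327, -184, 583], [277, -156, 165]]
touch -30 20 -1 [-0.51  0.73 -0.98 -3.15 -1.36  1.57] [ 589. -151.   67.] [[327, -184, 583], [277, -156, 165]]
touch 0 15 1 [-0.73  0.74 -0.72 -2.39 -1.23 -1.65] [ 591. -127.   71.] [[284, -256, 576], [318, -286, 157]]
touch 0 15 -1 [-0.73  0.74 -0.72 -2.39 -1.23  1.49] [ 591. -127.   71.] [[284, -256, 576], [318, -286, 157]]
touch 0 20 1 [-0.7   0.68 -0.69 -2.38 -1.07 -1.72] [ 596. -127.   67.] [[270, -229, 600], [336, -285, 187]]
touch 0 20 -1 [-0.7   0.68 -0.69 -2.38 -1.07  1.42] [ 596. -127.   67.] [[270, -229, 600], [336, -285, 187]]
```

```bash
python3 - <<'E'
from h import *
import pickle
T=pickle.load(open('top.pkl','rb'));S=pickle.load(open('scene.pkl','rb'))
im,d,c=grab('wrist');cv2.imwrite('pics/w2.png',im[:,:,::-1]);pickle.dump((im,d,c),open('w2.pkl','wb'))
def ballpx(im,u,v):
    p=im[v-5:v+6,u-5:u+6].astype(int);m=(p.max(2)-p.min(2)<45)&(p.min(2)>95);vv,uu=np.nonzero(m);return u-5+uu.mean(),v-5+vv.mean(),m.sum()
a=ballpx(T[0],493,244);b=ballpx(S[0],187,203);print(a,b)
r1=ray(T[2],a[:2])[0];r2=ray(S[2],b[:2])[0];o1,o2=T[2]['xyz'],S[2]['xyz']
k=np.linalg.lstsq(np.c_[r1,-r2],o2-o1,rcond=None)[0];print(o1+k[0]*r1,o2+k[1]*r2,onplane(T[2],[a[:2]],164),onplane(S[2],[b[:2]],164))
P=cloud(c,d);Z=P[...,2];m=(Z>60)&(Z<120)&(P[...,1]<-290)&(P[...,1]>-330)&(d>0)
n,l,s,ce=cv2.connectedComponentsWithStats(m.astype(np.uint8))
for i in range(1,n):
    if s[i,4]>30: q=P[l==i];print(s[i],q.min(0).round(1),q.max(0).round(1),q.mean(0).round(1))
E
```

```text
(np.float64(492.2352941176471), np.float64(244.23529411764707), np.int64(17)) (np.float64(187.28571428571428), np.float64(204.14285714285714), np.int64(14))
[ 536.65925299 -313.24117533  165.68979964] [ 536.36381007 -312.05636263  165.3408245 ] [[ 536.91437924 -313.67527164  164.        ]] [[ 534.77480281 -312.84752175  164.        ]]
[420 240  20  41 471] [ 407.5 -318.2   60. ] [ 423. -304.  120.] [ 416.8 -307.7   91.2]
[376 243  16  38 424] [ 467.5 -317.6   60.1] [ 482.3 -303.3  119.8] [ 476.  -306.5   90.9]
[333 246  11  36 371] [ 527.9 -308.2   60.2] [ 541.6 -302.9  119.8] [ 535.1 -304.8   91.2]
[ 65 265  54  26 675] [ 843.7 -330.    60.1] [ 896.4 -290.    69.7] [ 865.4 -309.3   65.8]
```

View pics/w2.png

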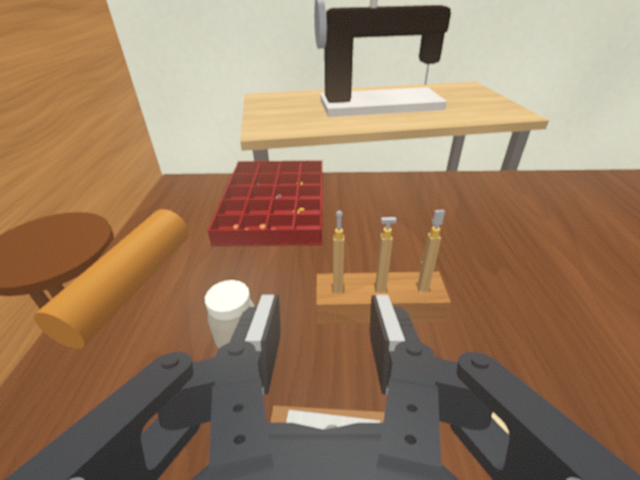

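The wrist view shows the stylus as the leftmost tool at (339,260), ball up; the wrist depth puts it at (535,-311.5). I'll roll the wrist half a turn while moving to the pre-grasp pose.

```bash
python3 -m creep '{"translation":[[-0.2,-1.7,0],[-0.4,-3.4,0],[-0.6,-5,0],[-0.8,-6.8,0],[-1,-8.5,0],[-1.2,-10.2,0],[-1.4,-12,0],[-1.6,-13.8,0]],"delta_rot":[[0,9.87,3.59],[0,19.7,7.18],[0,29.6,10.8],[0,39.5,14.4],[0,49.3,18],[0,59.2,21.5],[0,69.1,25.1],[0,78.9,28.7]],"hand":[4,4,4,4,4,4,4,4]}'
python3 -m creep '{"translation":[[0,0,-1],[0,0,-3],[0,0,-5],[0,0,-7],[0,0,-9],[0,0,-11],[0,0,-13],[0,0,-15]],"delta_rot":[[0,9.87,3.59],[0,19.7,7.18],[0,29.6,10.8],[0,39.5,14.4],[0,49.3,18],[0,59.2,21.5],[0,69.1,25.1],[0,78.9,28.7]],"hand":[4,4,4,4,4,4,4,4]}'
cat > st.py <<'E'
from kin import *
s=read_state();print(s['clock'],s['joints'].round(3),s['position'].round(1));
import sys
def need(yaw,p,xup,pos):
    r=tool(yaw,p,xup);print('rotvec',(r*R.from_quat(s['ee_rot']).inv()).as_rotvec(degrees=True).round(2),'shift cm',((np.array(pos)-s['position'])/10).round(2))
E
python3 -c "
from st import *
need(-90,20,-1,[535.3,-322.8,83.9])"
```

```text
clock: 8.38
position: [535.7, -201.4, 278.4]
ee_rot: [0.819, -0.043, 0.032, 0.572]
contact_force: [-0.4, 0.7, -0.1]
gripper_width: 40.2
grasp_force: 0.0
clock: 9.38
position: [536.2, -200.7, 127.6]
ee_rot: [0.638, 0.515, -0.359, 0.446]
contact_force: [0.2, 0.2, -0.1]
gripper_width: 40.0
grasp_force: 0.0
9.375 [ 0.226  0.61  -0.809  1.296 -1.257  1.513] [ 536.2 -200.7  127.6]
rotvec [-0.14 11.53  4.08] shift cm [ -0.09 -12.21  -4.37]
```

```bash
python3 -m creep '{"translation":[[-0.1,0,-2],[-0.1,0,-4.4],[-0.1,-3,-4.4],[-0.1,-6,-4.4],[-0.1,-8,-4.4],[-0.1,-8,-4.4]],"delta_rot":[[0,5.8,2],[-0.1,11.5,4.1],[-0.1,11.5,4.1],[-0.1,11.5,4.1],[-0.1,11.5,4.1],[-0.1,11.5,4.1]],"hand":[4,4,4,4,4,4]}'
python3 - <<'E'
from st import *
need(-90,20,-1,[535.3,-322.8,83.9])
im,d,c=grab('wrist');cv2.imwrite('pics/w3.png',im[:,:,::-1])
P=cloud(c,d);Z=P[...,2];m=(Z>55)&(Z<120)&(P[...,1]<-285)&(P[...,1]>-335)&(d>0)
n,l,s,ce=cv2.connectedComponentsWithStats(m.astype(np.uint8))
for i in range(1,n):
    if s[i,4]>30: q=P[l==i];print(s[i],q.min(0).round(1),q.max(0).round(1),q.mean(0).round(1))
E
```

```text
clock: 10.12
position: [534.3, -282.5, 84.3]
ee_rot: [0.582, 0.576, -0.405, 0.407]
contact_force: [-0.2, 0.0, -0.6]
gripper_width: 39.7
grasp_force: 0.0
10.125 [ 1.000e-03  6.810e-01 -8.430e-01  1.550e+00 -1.223e+00  1.614e+00] [ 534.3 -282.5   84.3]
rotvec [0.06 0.36 0.26] shift cm [ 0.1  -4.03 -0.04]
[  83  249   41  127 4892] [ 406.9 -320.1   55.1] [ 423.6 -304.2  120. ] [ 417.8 -308.7   87.7]
[ 199  248   33  113 3413] [ 468. -319.   55.] [ 482.8 -303.4  112.6] [ 476.5 -307.    82. ]
[ 315  248   28  129 3460] [ 528.4 -308.5   55.3] [ 542.3 -302.8  120. ] [ 535.3 -305.1   87.8]
```

View pics/w3.png

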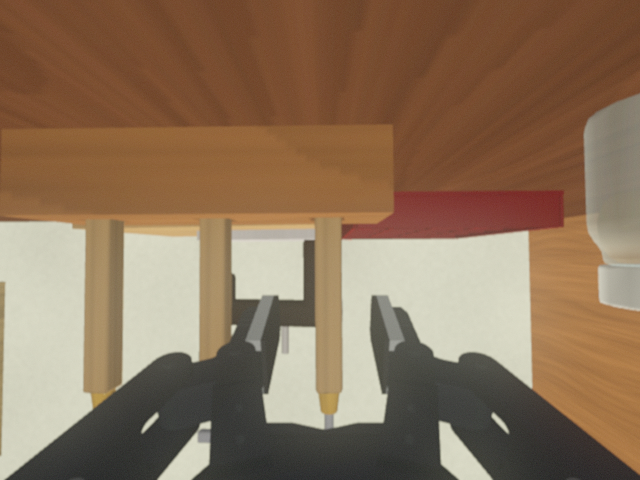

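Upside-down wrist view: the stylus at column 329 is centred between the fingers (columns 270 to 380). I'll close in and grip.

```bash
python3 -m creep '{"translation":[[0.1,-2,0],[0.1,-4,0],[0.1,-4,0],[0.1,-4,0],[0.1,-4,0],[0.1,-4,0],[0.1,-4,0]],"delta_rot":[[0,0,0],[0,0,0],[0,0,0],[0,0,0],[0,0,0],[0,0,0],[0,0,0]],"hand":[4,4,4,0.8,0.8,0.8,0.8]}'
python3 -c "
from st import *
need(-90,20,-1,[535.3,-322.8,83.9])"
```

```text
clock: 11.05
position: [535.4, -321.3, 84.0]
ee_rot: [0.58, 0.577, -0.405, 0.407]
contact_force: [0.6, 0.5, -0.3]
gripper_width: 11.9
grasp_force: 60.9
11.05 [-0.102  0.684 -0.837  1.655 -1.22   1.618] [ 535.4 -321.3   84. ]
rotvec [0.15 0.27 0.11] shift cm [-0.01 -0.15 -0.01]
```

```bash
python3 -m creep '{"translation":[[0,0,1],[0,0,3],[0,0,5],[0,0,8],[0,0,12],[0,0,16],[0,0,19],[0,0,19]],"delta_rot":[[0,0,0],[0,0,0],[0,0,0],[0,0,0],[0,0,0],[0,0,0],[0,0,0],[0,0,0]],"hand":[0.8,0.8,0.8,0.8,0.8,0.8,0.8,0.8]}'
python3 -c "
from st import *
need(-90,20,1,[547,-176,260])"
```

```text
clock: 12.05
position: [535.0, -321.6, 276.6]
ee_rot: [0.582, 0.576, -0.404, 0.408]
contact_force: [0.4, 0.6, 0.0]
gripper_width: 12.3
grasp_force: 60.9
12.05 [-0.042  0.376 -0.737  1.45  -1.242  2.046] [ 535.  -321.6  276.6]
rotvec [ 6.0000e-02 -1.6867e+02 -6.1170e+01] shift cm [ 1.2  14.56 -1.66]
```

```bash
python3 -m creep '{"translation":[[0.2,2,0],[0.4,4,0],[0.6,6,0],[0.8,8,0],[1,10,0],[1.2,12,0],[1.4,14,0],[1.6,16,0]],"delta_rot":[[0,-9.87,-3.59],[0,-19.7,-7.18],[0,-29.6,-10.8],[0,-39.5,-14.4],[0,-49.3,-18],[0,-59.2,-21.5],[0,-69.1,-25.1],[0,-78.9,-28.7]],"hand":[0.8,0.8,0.8,0.8,0.8,0.8,0.8,0.8]}'
python3 -m creep '{"translation":[[0.1,1,0],[0.2,2,0],[0.3,3,0],[0.4,4,0],[0.5,5,-2],[0.6,6,-4],[0.8,7,-6],[0.9,8.2,-8]],"delta_rot":[[0,-9.87,-3.59],[0,-19.7,-7.18],[0,-29.6,-10.8],[0,-39.5,-14.4],[0,-49.3,-18],[0,-59.2,-21.5],[0,-69.1,-25.1],[0,-78.9,-28.7]],"hand":[0.8,0.8,0.8,0.8,0.8,0.8,0.8,0.8]}'
python3 -c "
from st import *
need(-90,20,1,[560.3,-78.7,130])"
```

```text
clock: 13.05
position: [550.4, -161.3, 272.8]
ee_rot: [0.818, 0.038, -0.029, 0.573]
contact_force: [-0.9, 0.3, -0.3]
gripper_width: 12.7
grasp_force: 60.9
clock: 14.05
position: [559.4, -79.9, 192.3]
ee_rot: [0.635, -0.519, 0.362, 0.444]
contact_force: [0.3, 0.2, -0.3]
gripper_width: 12.2
grasp_force: 60.9
14.05 [ 0.49   0.572 -0.616  0.994 -1.417 -1.029] [559.4 -79.9 192.3]
rotvec [ -0.11 -10.86  -3.92] shift cm [ 0.09  0.12 -6.23]
```

```bash
python3 -m creep '{"translation":[[0.1,0.1,-3],[0.1,0.1,-6],[0.1,0.1,-8],[0.1,0.1,-9.2],[0.1,0.1,-9.2]],"delta_rot":[[0,-5.5,-2],[0,-10.9,-3.9],[0,-10.9,-3.9],[0,-10.9,-3.9],[0,-10.9,-3.9]],"hand":[0.8,0.8,0.8,0.8,0.8]}'
python3 - <<'E'
from st import *
import pickle
need(-90,20,1,[560.3,-78.7,63])
o=np.zeros((600,800,3),np.uint8);F=[]
for i,n in enumerate(('top','scene','wrist')):
    im,d,c=grab(n);pickle.dump((im,d,c),open(n+'3.pkl','wb'))
    if n=='top': o[:300,:400]=cv2.resize(im[220:295,310:410],None,fx=4,fy=4,interpolation=cv2.INTER_CUBIC)
    if n=='scene': o[:300,400:]=cv2.resize(im[220:295,260:360],None,fx=4,fy=4,interpolation=cv2.INTER_CUBIC)
    if n=='wrist': o[300:,:400]=cv2.resize(im,(400,300))
    print(n)
cv2.imwrite('pics/m3.png',o[:,:,::-1])
E
```

```text
clock: 14.68
position: [560.8, -78.9, 101.4]
ee_rot: [0.581, -0.577, 0.405, 0.406]
contact_force: [0.5, 0.2, -0.4]
gripper_width: 12.1
grasp_force: 60.9
14.675 [ 0.481  0.712 -0.654  1.035 -1.321 -1.378] [560.8 -78.9 101.4]
rotvec [-0.06 -0.28 -0.19] shift cm [-0.05  0.02 -3.84]
top
scene
wrist
```

View pics/m3.png

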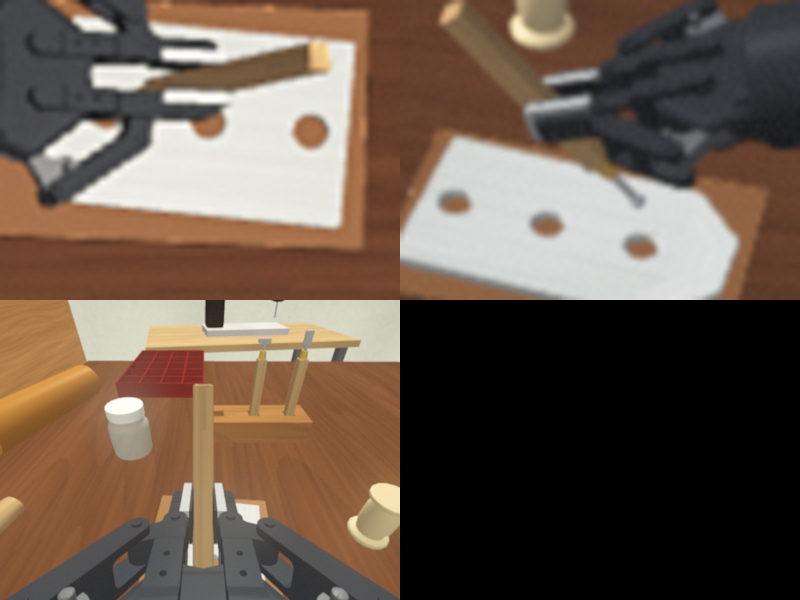

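Scene crop: the ball is at about (640,202) and the clipped hole at (640,245). I'll compare the two in the same camera.

```bash
python3 - <<'E'
from st import *
import pickle
im,d,c=pickle.load(open('scene3.pkl','rb'))
g=cv2.resize(im[262:280,308:332],None,fx=1,fy=1).astype(int)
print(g.sum(2)//3)
hsv=cv2.cvtColor(im,cv2.COLOR_RGB2HSV);m=((hsv[...,1]<60)&(hsv[...,2]>130)).astype(np.uint8)[220:295,260:360]
cs,h=cv2.findContours(m,cv2.RETR_CCOMP,cv2.CHAIN_APPROX_NONE)
for k,hh in zip(cs,h[0]):
    if hh[3]>=0 and len(k)>8:
        (u,v),ax,_=cv2.fitEllipse(k);print(u+260,v+220,ax,onplane(c,[(u+260,v+220)],11).round(1))
for b in((320,270.5),(319,270)): print(onplane(c,[b],47.4).round(1))
A=R.from_quat(s['ee_rot']);t=A.apply([1,0,0]);z=A.apply([0,0,1]);a=np.radians(20)
u=np.cos(a)*-t-np.sin(a)*z; print('u',u,'tip pred',s['position']-12*z+76*u)
E
```

```text
14.825 [ 0.482  0.709 -0.653  1.035 -1.321 -1.378] [561.3 -78.6 102.5]
[[131 114 102 103 100  94  96  90  79  63  50  42  37  36  38  54  63  64
   63  64  65  61  63  61]
 [185 164 130 109 105 106 121 141 138 118  96  81  68  51  45  46  52  58
   61  64  61  60  60  60]
 [217 208 184 154 131 121 132 161 179 181 173 159 146 121 101  77  61  51
   49  52  54  54  57  53]
 [218 219 216 201 180 157 132 140 178 206 216 209 204 188 177 158 133 104
   74  61  50  44  39  36]
 [218 218 218 219 215 197 162 132 141 180 210 218 220 219 218 210 197 178
  161 140 105  72  65  65]
 [218 219 218 218 216 214 197 163 132 142 181 209 218 220 221 219 219 217
  215 202 177 160 157 157]
 [219 218 219 219 219 218 215 198 162 133 142 177 195 211 219 219 220 219
  219 217 217 215 216 215]
 [219 219 218 218 219 220 219 217 196 162 140 146 153 193 217 219 219 219
  219 219 220 219 219 218]
 [218 220 218 219 218 218 218 218 213 188 158 143 141 188 217 218 219 218
  219 219 219 218 219 219]
 [218 218 219 219 219 219 219 220 217 207 180 155 170 202 217 218 218 218
  218 219 219 218 219 219]
 [217 216 217 218 2
[... 508 characters left out ...]
220 220 220 218 216 210 207 210 214 216 211 215 217
  217 215 216 215 216 218]
 [218 219 218 219 219 220 220 219 209 192 180 175 178 188 201 208 213 218
  218 216 217 216 215 218]
 [217 217 217 218 218 217 218 210 181 149 139 135 133 144 171 203 219 220
  217 217 218 219 218 218]]
319.6950225830078 281.5557861328125 (5.16836404800415, 7.909059524536133) [[559.8 -18.5  11. ]]
296.5 276.3512878417969 (5.3953022956848145, 7.444760799407959) [[554.  -72.3  11. ]]
273.15954303741455 270.61679458618164 (5.2206902503967285, 8.068410873413086) [[ 546.5 -127.9   11. ]]
[[561.3 -18.4  47.4]]
[[560.2 -20.8  47.4]]
u [-0.00354422  0.64460629 -0.76450649] tip pred [560.9696355  -18.36773869  48.57832102]
```

Everything agrees within 2 mm. I'll descend into the clipped hole.

```bash
python3 -m creep '{"translation":[[-0.05,0,-1.5],[-0.05,0,-2.8],[-0.05,0,-3.4],[-0.05,0,-3.8],[-0.05,0,-4.1],[-0.05,0,-4.1],[-0.05,0,-4.1]],"delta_rot":[[0,0,0],[0,0,0],[0,0,0],[0,0,0],[0,0,0],[0,0,0],[0,0,0]],"hand":[0.8,0.8,0.8,0.8,0.8,0.8,0.8]}'
```

```text
clock: 15.7
position: [560.3, -79.6, 64.4]
ee_rot: [0.579, -0.577, 0.407, 0.407]
contact_force: [-2.7, -0.4, 10.6]
gripper_width: 12.6
grasp_force: 61.4
```

```bash
python3 - <<'E'
from h import *
im,d,c=grab('scene');cv2.imwrite('pics/s4.png',cv2.resize(im[240:300,270:350],None,fx=8,fy=8,interpolation=cv2.INTER_CUBIC)[:,:,::-1])
E
python3 -m creep '{"translation":[[0,0,1.5],[0,0,3],[-0.35,-2.7,3],[-0.65,-5.45,3],[-0.65,-5.45,3],[-0.65,-5.45,3]],"delta_rot":[[0,0,0],[0,0,0],[0,0,0],[0,0,0],[0,0,0],[0,0,0]],"hand":[0.8,0.8,0.8,0.8,0.8,0.8]}'
python3 -c "
from st import *
need(-90,20,1,[553.6,-133.2,63])"
```

```text
clock: 16.5
position: [554.5, -132.8, 91.2]
ee_rot: [0.581, -0.578, 0.405, 0.405]
contact_force: [-0.0, 0.1, -0.4]
gripper_width: 12.1
grasp_force: 60.8
16.5 [ 0.371  0.704 -0.728  1.16  -1.272 -1.433] [ 554.5 -132.8   91.2]
rotvec [-0.15 -0.1  -0.22] shift cm [-0.09 -0.04 -2.82]
```

View pics/s4.png

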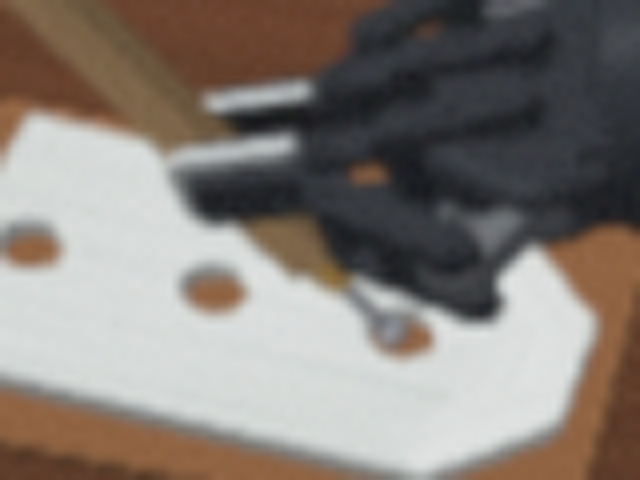

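The ball sits inside the clipped hole, at crop (390,328), within about 2 mm of its centre. On to the middle hole.

```bash
python3 -m creep '{"translation":[[-0.1,0.05,-1],[-0.1,0.05,-1.9],[-0.1,0.05,-2.5],[-0.1,0.05,-2.9],[-0.1,0.05,-3.1],[-0.1,0.05,-3.1],[-0.1,0.05,-3.1]],"delta_rot":[[0,0,0],[0,0,0],[0,0,0],[0,0,0],[0,0,0],[0,0,0],[0,0,0]],"hand":[0.8,0.8,0.8,0.8,0.8,0.8,0.8]}'
python3 - <<'E'
from h import *
import pickle
pickle.dump(grab('scene'),open('s5.pkl','wb'))
E
python3 -m creep '{"translation":[[0,0,1.5],[0,0,3],[-0.35,-2.7,3],[-0.65,-5.45,3],[-0.65,-5.45,3],[-0.65,-5.45,3]],"delta_rot":[[0,0,0],[0,0,0],[0,0,0],[0,0,0],[0,0,0],[0,0,0]],"hand":[0.8,0.8,0.8,0.8,0.8,0.8]}'
python3 -c "
from st import *
need(-90,20,1,[547,-187.2,63])"
```

```text
clock: 17.38
position: [552.9, -133.9, 63.6]
ee_rot: [0.578, -0.577, 0.408, 0.407]
contact_force: [-0.6, -2.9, 11.0]
gripper_width: 12.4
grasp_force: 61.5
clock: 18.18
position: [546.9, -186.8, 90.1]
ee_rot: [0.581, -0.578, 0.405, 0.405]
contact_force: [-1.0, -0.4, -0.5]
gripper_width: 12.4
grasp_force: 61.0
18.175 [ 0.247  0.687 -0.787  1.294 -1.244 -1.469] [ 546.9 -186.8   90.1]
rotvec [-0.14 -0.12 -0.22] shift cm [ 0.01 -0.04 -2.71]
```

```bash
python3 -m creep '{"translation":[[0,0.05,-1],[0,0.05,-1.9],[0,0.05,-2.4],[0,0.05,-2.8],[0,0.05,-3],[0,0.05,-3.05],[0,0.05,-3.05]],"delta_rot":[[0,0,0],[0,0,0],[0,0,0],[0,0,0],[0,0,0],[0,0,0],[0,0,0]],"hand":[0.8,0.8,0.8,0.8,0.8,0.8,0.8]}'
python3 - <<'E'
from h import *
import pickle
im5=pickle.load(open('s5.pkl','rb'))[0];im,d,c=grab('scene')
f=lambda i:cv2.resize(i[245:300,260:340],None,fx=5,fy=5,interpolation=cv2.INTER_CUBIC)
cv2.imwrite('pics/s6.png',np.hstack([f(im5),f(im)])[:,:,::-1])
E
python3 -m creep '{"translation":[[0,0,1.5],[0,0,4],[0,0,9],[0,0,14],[0,0,19],[0,0,19]],"delta_rot":[[0,0,0],[0,0,0],[0,0,0],[0,0,0],[0,0,0],[0,0,0]],"hand":[0.8,0.8,0.8,0.8,0.8,0.8]}'
```

```text
clock: 19.05
position: [546.6, -187.7, 62.9]
ee_rot: [0.579, -0.577, 0.408, 0.407]
contact_force: [-2.2, -0.5, 11.8]
gripper_width: 11.8
grasp_force: 61.9
clock: 19.85
position: [547.3, -186.2, 252.9]
ee_rot: [0.58, -0.58, 0.407, 0.402]
contact_force: [0.1, -0.8, -0.9]
gripper_width: 12.3
grasp_force: 61.1
```

View pics/s6.png

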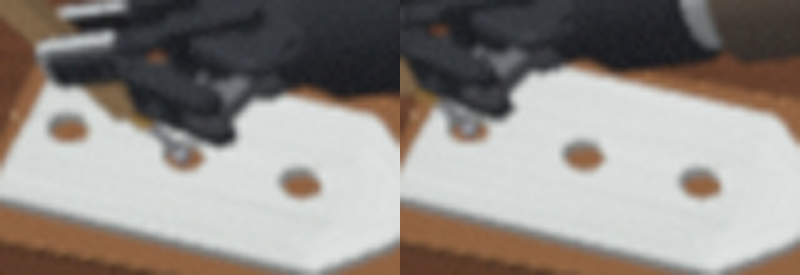

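Both balls are inside their holes: left pane (182,153) for the middle, right pane (467,128) for the square end. The pattern looks unmoved. I'll plan the lay-down.

```bash
python3 - <<'E'
from st import *
import pickle
rng=np.random.default_rng(1)
for yaw in(-90,-60,-120):
    r=tool(yaw,70,1)
    for z in(220,25,9):
        tp=np.array([425.5,274,0])+r.apply([0,0,12])*[1,1,0]+[0,0,z]
        for q in ik(tp,r,[s['joints']]+[rng.uniform(LO,HI) for _ in range(10)]): print(yaw,z,q.round(2),[p.round().astype(int).tolist() for p in fk(q,PP,pts=True)[2][1:]])
need(-90,70,1,[425.5,269.9,150])
A=R.from_quat(s['ee_rot']);print(A.as_matrix().round(3))
E
```

```text
19.85 [ 0.281  0.431 -0.697  1.174 -1.366 -1.141] [ 547.3 -186.2  252.9]
-90 220 [ 1.    0.31 -0.26  0.19 -1.31 -1.08] [[92, 143, 699], [285, 443, 474]]
-90 25 [ 1.    0.54 -0.48  0.25 -0.86 -1.19] [[158, 244, 645], [277, 428, 284]]
-90 9 [ 1.    0.57 -0.5   0.26 -0.82 -1.2 ] [[165, 254, 638], [277, 426, 269]]
-60 220 [ 1.06  0.23 -0.41  0.33 -1.13 -0.7 ] [[63, 112, 711], [230, 406, 458]]
-60 25 [ 1.03  0.48 -0.68  0.52 -0.65 -0.96] [[135, 225, 661], [220, 367, 273]]
-60 9 [ 1.03  0.51 -0.7   0.55 -0.61 -1.  ] [[143, 235, 654], [220, 362, 259]]
-120 220 [ 0.92  0.36 -0.13  0.04 -1.43 -1.46] [[119, 156, 690], [345, 453, 494]]
-120 25 [ 0.92  0.58 -0.34  0.05 -1.   -1.48] [[187, 245, 634], [344, 450, 300]]
-120 9 [ 0.92  0.6  -0.35  0.05 -0.97 -1.48] [[194, 254, 626], [343, 450, 284]]
rotvec [49.73  0.39 -0.09] shift cm [-12.18  45.61 -10.29]
[[-0.004 -1.     0.006]
 [-0.346 -0.004 -0.938]
 [ 0.938 -0.005 -0.346]]
```

```bash
python3 -m creep '{"translation":[[-1.4,5.2,0],[-2.8,10.4,0],[-4.2,15.6,0],[-5.6,20.8,0],[-7,26,0],[-8.4,31.2,0],[-9.8,36.4,0],[-11.2,41.6,0]],"delta_rot":[[6,0,0],[12,0,0],[18,0,0],[24,0,0],[30,0,0],[36,0,0],[43,0,0],[49.7,0.4,0]],"hand":[0.8,0.8,0.8,0.8,0.8,0.8,0.8,0.8]}'
python3 -m creep '{"translation":[[-1,4,-4],[-1,4,-8],[-1,4,-12],[-1,4,-16],[-1,4,-19],[-1,4,-21],[-1,4,-21]],"delta_rot":[[0,0,0],[0,0,0],[0,0,0],[0,0,0],[0,0,0],[0,0,0],[0,0,0]],"hand":[0.8,0.8,0.8,0.8,0.8,0.8,0.8]}'
python3 -c "
from st import *
need(-90,70,1,[425.5,269.9,10])"
```

```text
clock: 20.85
position: [433.4, 231.1, 248.6]
ee_rot: [0.699, -0.693, 0.121, 0.125]
contact_force: [0.8, -0.4, -0.7]
gripper_width: 12.4
grasp_force: 61.1
clock: 21.72
position: [423.4, 267.8, 37.5]
ee_rot: [0.699, -0.693, 0.123, 0.128]
contact_force: [0.2, -0.4, -0.5]
gripper_width: 12.4
grasp_force: 61.2
21.725 [ 0.997  0.523 -0.474  0.239 -0.895 -1.169] [423.4 267.8  37.5]
rotvec [ 0.43 -0.49 -0.39] shift cm [ 0.21  0.21 -2.75]
```

```bash
python3 -m creep '{"translation":[[0.2,0.2,-1.2],[0.2,0.2,-2],[0.2,0.2,-2.5],[0.2,0.2,-2.8],[0.2,0.2,-2.8]],"delta_rot":[[0,0,0],[0,0,0],[0,0,0],[0,0,0],[0,0,0]],"hand":[0.8,0.8,0.8,0.8,0.8]}'
python3 -m creep '{"translation":[[0,0,0],[0,0,0],[0,0,0],[0,0,0],[0,0,0]],"delta_rot":[[0,0,0],[0,0,0],[0,0,0],[0,0,0],[0,0,0]],"hand":[4,4,4,4,4]}'
python3 -m creep '{"translation":[[0,0.5,1.4],[0,1,3],[0,2,6],[0,3,9],[0,5,14],[0,7,19],[0,7,19],[0,7,19]],"delta_rot":[[0,0,0],[0,0,0],[0,0,0],[0,0,0],[0,0,0],[0,0,0],[0,0,0],[0,0,0]],"hand":[4,4,4,4,4,4,4,4]}'
python3 - <<'E'
from h import *
im,d,c=grab('wrist');t,_,tc=grab('top')
cv2.imwrite('pics/f.png',np.hstack([cv2.resize(im,(400,300)),cv2.resize(t,(400,300))])[:,:,::-1])
hsv=cv2.cvtColor(t,cv2.COLOR_RGB2HSV);m=np.zeros((480,640),np.uint8);m[212:290,300:410]=((hsv[...,1]<60)&(hsv[...,2]>150))[212:290,300:410]
cs,h=cv2.findContours(m,cv2.RETR_CCOMP,cv2.CHAIN_APPROX_NONE)
for k,hh in zip(cs,h[0]):
    if hh[3]>=0 and cv2.contourArea(k)>15: print(onplane(tc,[cv2.fitEllipse(k)[0]],11).round(1))
E
```

```text
clock: 22.35
position: [426.4, 271.2, 11.3]
ee_rot: [0.699, -0.693, 0.123, 0.125]
contact_force: [0.5, 0.5, 0.2]
gripper_width: 12.4
grasp_force: 61.2
clock: 22.98
position: [426.5, 271.3, 11.3]
ee_rot: [0.699, -0.693, 0.122, 0.125]
contact_force: [0.6, 1.1, -0.2]
gripper_width: 39.8
grasp_force: 0.0
clock: 23.98
position: [425.9, 340.8, 200.8]
ee_rot: [0.699, -0.693, 0.122, 0.126]
contact_force: [-0.1, -0.1, 0.0]
gripper_width: 39.7
grasp_force: 0.0
[[ 547.6 -127.6   11. ]]
[[554.5 -73.1  11. ]]
[[561.2 -18.4  11. ]]
```

View pics/f.png

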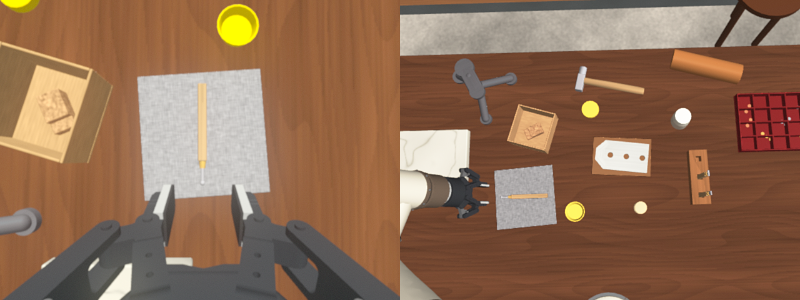

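The stylus lies flat in the middle of the mat, the cork is in the bin, and the holes have not moved (within 0.2 mm). I'll hand it in.

```bash
python3 -c "
from bench import *
print(job_done())"
```

```text
the job is handed in; nothing more can be done
None
```

I put the cork in the bin, touched the stylus's ball to the board through all three holes in order (about 11 N each), and laid it on the mat. The pattern moved less than 0.2 mm, and I handed the job in at about 24 s; no verdict came back.

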